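Put the containers into their wooden blocks

TASK

Four wooden blocks stand about the worktop, each with a recess cut for one container. Stand the spice jar, the can, the six-sided jar and the squeeze bottle each in the block whose recess has its own shape and size, fully seated on the recess floor. Keep them upright all the way, and leave the garlic and the small steel pot where they are.

Things in the scene. Friction and masses are not known exactly. Their poses are not given: they have to be found in the camera images.
- spice_jar: Slim round glass jar with a screw cap, standing upright: 45 mm diameter, 106 mm tall (cap from 85 mm up; glass below it 42 mm across); origin at the centre of its underside, z up.
- drink_can: Round metal drink can standing upright: 66 mm diameter, 115 mm tall; origin at the centre of its underside, z up.
- hex_jar: Six-sided (hexagonal) glass jar of pale spread with a round lid, standing upright: 56 mm over its flat sides, 62 mm over its corners, 99 mm tall (lid 57 mm across, from 88 mm up); origin at the centre of its underside, z up, x square to one pair of flats, corners on its y.
- squeeze_bottle: White flattened squeeze bottle with a cap, standing upright: 44 to 49 mm thick along its x, 80 mm wide along its y near the foot, 44 mm thick at 150 mm, 185 mm tall (round cap 43 mm across, from 161 mm up; it can be gripped across its thickness just below or at the cap); origin at the centre of its underside, z up.
- block_small_round: Fixed pale wooden block, 74 x 74 mm, 20 mm high, with one small round (57 mm diameter) recess in its top, 12 mm deep (recess floor 8 mm above the worktop), lined with cork. Origin at the centre of the block's underside, straight under the middle of the recess; x and y along its sides.
- block_large_round: Fixed pale wooden block, 94 x 94 mm, 20 mm high, with one large round (78 mm diameter) recess in its top, 12 mm deep (recess floor 8 mm above the worktop), lined with cork. Origin at the centre of the block's underside, straight under the middle of the recess; x and y along its sides.
- block_hexagonal: Fixed pale wooden block, 86 (over the flats) x 99 (over the corners) mm, 20 mm high, with one hexagonal (68 mm over its flats, 78 mm over its corners) recess in its top, 12 mm deep (recess floor 8 mm above the worktop), lined with cork. Origin at the centre of the block's underside, straight under the middle of the recess; x square to one pair of flats of block and recess, corners on its y.
- block_oblong: Fixed pale wooden block, 104 x 72 mm, 20 mm high, with one oblong rectangular (88 x 56 mm) recess in its top, 12 mm deep (recess floor 8 mm above the worktop), lined with cork. Origin at the centre of the block's underside, straight under the middle of the recess; x along its long side.
- garlic: Bulb of garlic, about 48 mm across and 51 mm tall, a bystander, loose; origin at the centre of its underside. Fixed obstacles besides: the sink lies straight ahead between the left and right parts of the worktop, its tap (370 mm high) reaching to x = 0.58 m at y = -0.12 to 0.06 m; a 600 mm tall water bottle, 275 mm across, stands at x = 0.61, y = 0.47 m.
- steel_pot: Small lidded steel pot, 56 mm diameter, 62 mm tall, a bystander, loose; origin at the centre of its underside.

How it is judged:
By the outcome, as a careful person would: the job done as asked, in the order asked, and still so for the second after the job is handed in, with the robot touching nothing.
It also fails if it takes over 122 s, if anything falls off the work surface, if the arm or the gripper's body presses on something with over 40 N, if the wrist force passes 120 N, or if a joint passes its speed limit or range.

ROBOT

A 6-joint arm with a two-finger parallel gripper is mounted at the origin on a cart in front of the work surface, level with it; the furniture and walls round the work are solid. World frame = base frame: x ahead of the robot, y to its left, z up, the work surface at z = 0. Lengths are in m, angles in degrees, forces in N, time in s.
With the tool pointing down it reaches from about 0.375 to 0.9 m from the base axis. Payload 3.1 kg.
Tool frame: the origin (TCP) lies on the centre line of the jaws, within the pads' length; the fingertips stand 17 mm ahead of it and the grasp point (between the pads) lies 2 mm behind it; z points along the fingers, y is the line along which they close (so a half turn about z gives the same grasp; the last joint's range is limited). The gripper opens to 87 mm and grips with 3 to 60 N. Pads are 19 mm wide; open, the fingers measure 117 mm over their backs; the gripper's body (75 mm by 190 mm) begins 51 mm behind the grasp point.
Start: joints at [-86.087, 30.224, 82.088, -0, 67.689, -10.227], TCP at [0.153, -0.606, 0.24] pointing down, gripper open.
Joint ranges: [-176.69, 176.69], [-43.24, 126.21], [12.49, 139.97], [-82, 262], [0, 151.66], [-163.58, 163.58]. Speed limits (degrees/s): [159.86, 159.86, 180, 180, 180, 180].

INTERFACE

Orientations are given as a 3x3 rotation matrix whose columns are the frame's x, y, z axes.
In Python, from rig import bot, imaging, finder gives the robot as it stands. The module is installed in compiled form; this text tells all that it offers.
- The arm moves only by the tool play_rows, never from a script. Its argument "motion" is a list that holds one entry, the list of rows, each a list of 6 numbers: the shift along the tool's x, y, z in a scale on which 1.0 is 800 mm, then the turn, a rotation vector about the tool's x, y, z in fractions of the full range, 1 being 90 degrees. In form: [[[dx, dy, dz, wx, wy, wz], ...]]. A call has 1 to 8 rows; each row is the pose to reach, as a shift and turn from the pose commanded when the call began, along the tool's axes at that moment; what a row does not reach only later rows make up. A row lasts 1/12 s, in which the tool goes at most 41.7 mm and 7.16 degrees, less where a joint would pass 70% of its speed; a pose out of reach is approached as far as the arm can. A shift or turn number past 1, either way, is cut back to 1. A call with a gripper value outside its range is refused whole. "fingers" is the finger opening in m, from 0 to 0.087, set as the call begins (left out, the last holds). The fingers move at their own pace and stop on an object; the grip force is fixed at half the most. Time passes only in rows, so rows that repeat a pose let the fingers close. It gives the time, the measured TCP pose, the force, the opening and the grip force at its end, in the units of the state.
- bot.read_state(): the state, without advancing time (a new reading comes with each control period).
- imaging.capture(name): name is "side" or "top" or "wrist"; returns a dict with "frame" (400x640x3 uint8, red, green, blue), "camera_matrix" (3x3 intrinsics, pixels), "k1" (the pictures are not rectified: a ray, as slopes to the right and down, at radius r is drawn at 1 + k1 r^2 times it, then the intrinsics apply), "R" (3x3) and "t" (3): a world point X has camera coordinates R X + t. Camera axes: x right, y down, z forward; pixel columns grow to the right and rows downward; lengths in m; the calibration is good to about 2 mm. A picture is of the moment at which its call begins. There is no depth.
- bot.hand_in(): hands the job in; it is judged then, once.
Trained networks look in the newest picture that a camera, given by its name, has taken for a name from the list of things; names that differ only in an ending like _2 or _b are one class to them, and where a whole thing is asked for, a point or a joint stands for the part that bears it (a point fixed in the world has none). Each returns a list of dicts, best first, with "confidence" (0 to 1); they miss things now and then, are a little off and sometimes report something else, mostly with a low value. They report only what shows in the picture. A call takes as long as a camera call.
- finder.recognise(camera, name): "at" ([x, y, z] in m, in world coordinates, good to about 4 mm: the middle of the surface that is visible of it).
- finder.outline_of(camera, name): "pixels" (400x640 bool, what is visible of it).
The state is a dict: "time_s": time; "joint_positions": joint angles; "qvel": joint speeds; "tau": joint torques, N m; "position": TCP position; "tcp_rot": TCP orientation; "force": force on the tool from outside, world axes, zero at the start; "moment": the same for the moment, N m; "opening": opening from 0.0 (shut) to 1.0 (fully open); "grasp_force": force on a finger pad.
Only numpy, scipy, OpenCV 4.12 (cv2) and the standard library are available. Lean on these libraries where they do the work, as an engineer would, in place of code of your own. Each camera call takes 0.05 s, during which the arm holds its last target. There are 200 camera calls.

## Working session

There is one attempt and no reset: what is moved stays moved. The work goes in short steps, Python scripts to look and compute and a tool call to move; the robot and the scene stay as the last step left them, time stands still between calls to the robot, and variables do not carry over. Pictures are saved under pics/ and viewed, at most 17 in all, crops included, and the job is handed in when it is done.

Besides the shell and the picture viewer there is one more tool, called after ">>>" by a JSON object that holds its "name" and its "arguments". play_rows: Moves the arm, as the interface text tells. Its arguments: {"type":"object","properties":{"motion":{"type":"array"},"fingers":{"type":"number"}},"required":["motion"]}

```bash
mkdir -p pics; cat > h.py <<'E'
import numpy as np, cv2
from rig import bot, imaging, finder
NAMES=["spice_jar","drink_can","hex_jar","squeeze_bottle","block_small_round","block_large_round","block_hexagonal","block_oblong","garlic","steel_pot"]
def save(c,fn):
    d=imaging.capture(c); cv2.imwrite('pics/'+fn,d["frame"][:,:,::-1]); return d
def ray(d,px,z):
    """world points at height z for pixels px (N,2)"""
    K=np.array(d["camera_matrix"]); R=np.array(d["R"]); t=np.array(d["t"]); px=np.atleast_2d(px).astype(float)
    s=np.c_[(px[:,0]-K[0,2])/K[0,0],(px[:,1]-K[1,2])/K[1,1]]; u=s.copy()
    for _ in range(30): u=s/(1+d["k1"]*(u**2).sum(1,keepdims=True))
    w=np.c_[u,np.ones(len(u))]@R; C=-R.T@t
    return C+w*((z-C[2])/w[:,2])[:,None]
def proj(d,X):
    K=np.array(d["camera_matrix"]); c=np.atleast_2d(X)@np.array(d["R"]).T+np.array(d["t"]); s=c[:,:2]/c[:,2:]
    s=s*(1+d["k1"]*(s**2).sum(1,keepdims=True)); return s*[K[0,0],K[1,1]]+[K[0,2],K[1,2]]
E
python3 - <<'E'
from h import *
for c in ["top","side","wrist"]:
    d=save(c,c+'0.png'); print(c,"cam at",(-np.array(d["R"]).T@d["t"]).round(3))
    for n in NAMES:
        r=finder.recognise(c,n)
        print(n,[(np.round(q["at"],3).tolist(),round(q["confidence"],2)) for q in r[:2]])
print(bot.read_state())
E
```

```text
top cam at [ 0.328 -0.053  1.335]
spice_jar [([0.398, 0.356, 0.107], 0.79), ([0.407, 0.26, 0.116], 0.49)]
drink_can [([0.405, 0.26, 0.112], 0.62)]
hex_jar [([0.41, -0.382, 0.096], 0.8), ([0.633, -0.272, 0.145], 0.23)]
squeeze_bottle [([0.632, -0.271, 0.147], 0.57)]
block_small_round [([0.533, -0.392, 0.02], 0.78)]
block_large_round [([0.533, -0.488, 0.012], 0.94)]
block_hexagonal [([0.415, -0.283, 0.009], 0.85)]
block_oblong [([0.527, -0.28, 0.007], 0.71)]
garlic [([0.426, -0.479, 0.029], 0.75), ([0.414, -0.285, 0.008], 0.39)]
steel_pot [([0.642, -0.398, 0.046], 0.86)]
side cam at [ 0.536 -0.826  0.915]
spice_jar [([0.396, 0.357, 0.096], 0.55)]
drink_can [([0.41, 0.246, 0.079], 0.84)]
hex_jar [([0.415, -0.402, 0.096], 0.59)]
squeeze_bottle [([0.642, -0.306, 0.122], 0.61)]
block_small_round [([0.533, -0.393, 0.018], 0.56)]
block_large_round [([0.534, -0.494, 0.009], 0.56)]
block_hexagonal [([0.416, -0.282, 0.005], 0.72)]
block_oblong [([0.533, -0.286, 0.014], 0.93)]
garlic [([0.427, -0.492, 0.034], 0.69)]
steel_pot [([0.643, -0.412, 0.046], 0.85)]
wrist cam at [ 0.227 -0.587  0.386]
s
[... 253 characters left out ...]
582269e-03,
        6.76905705e+01, -1.02263571e+01]), 'qvel': array([ 0.10483273, -0.02625348, -0.0586263 , -0.15782165,  0.01860463,
       -0.06988984]), 'tau': array([-1.99282995e-04, -4.40004444e+01, -1.76975656e+01,  6.34295773e-02,
        5.05527388e-02, -1.32744375e-05]), 'position': array([ 0.15273151, -0.6060204 ,  0.23954699]), 'tcp_rot': array([[ 9.69700136e-01,  2.44298274e-01,  1.38600586e-05],
       [ 2.44298273e-01, -9.69700135e-01,  3.53493980e-05],
       [ 2.20758976e-05, -3.08923276e-05, -9.99999999e-01]]), 'force': array([-0.07740677,  0.53843972, -0.22711305]), 'moment': array([-0.01275088,  0.01079466, -0.08038525]), 'grasp_force': 0.0, 'opening': 0.9971184372949807}
```

View pics/top0.png

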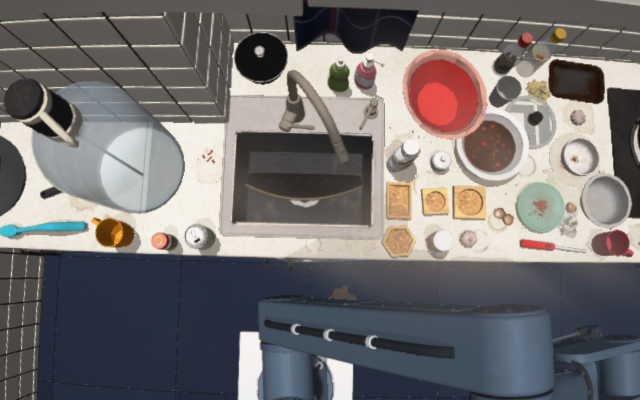

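View pics/side0.png

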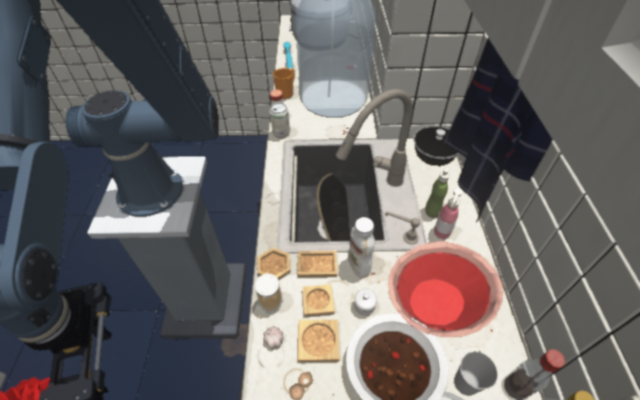

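The top view shows the can at (197,236), the spice jar at (161,241), the hex jar at (442,240) and the bottle at (404,152). The blocks are at about (397,241), (398,200), (434,201) and (470,201), which matches the finder. I'll move the wrist camera over the blocks.

Careful with the scale: shifts go in shares of 800 mm and turns go in shares of 90 degrees. That gives: 0.343 m is 0.4288, -0.147 m is -0.1838, 14.1 degrees is 0.1567.

>>> {"name": "play_rows", "arguments": {"motion": [[[0.125,-0.05,-0.125,0,0,0.0556],[0.4288,-0.1838,-0.1375,0,0,0.1567],[0.4288,-0.1838,-0.1375,0,0,0.1567],[0.4288,-0.1838,-0.1375,0,0,0.1567],[0.4288,-0.1838,-0.1375,0,0,0.1567],[0.4288,-0.1838,-0.1375,0,0,0.1567],[0.4288,-0.1838,-0.1375,0,0,0.1567],[0.4288,-0.1838,-0.1375,0,0,0.1567]]]}}

```text
time_s: 2.32
position: [0.4038, -0.4142, 0.3362]
tcp_rot: [[1.0, 0.0, 0.0], [0.0, -1.0, -0.0], [0.0, 0.0, -1.0]]
force: [0.4, -0.6, 0.4]
opening: 1.001
grasp_force: 0.0
```

To row units: 0.08 m is 0.1.

>>> {"name": "play_rows", "arguments": {"motion": [[[0.1,0,0,0,0,0],[0.1,0,0,0,0,0],[0.1,0,0,0,0,0],[0.1,0,0,0,0,0]]]}}

```text
time_s: 2.65
position: [0.4841, -0.4148, 0.3349]
tcp_rot: [[1.0, 0.004, -0.001], [0.004, -1.0, 0.0], [-0.001, -0.0, -1.0]]
force: [-1.0, 0.6, 0.0]
opening: 1.001
grasp_force: 0.0
```

```bash
python3 - <<'E'
from h import *
s=bot.read_state(); print(s["position"].round(4),s["tcp_rot"].round(3).tolist(),s["joint_positions"].round(1))
d=save("wrist","w1.png"); print("cam",(-np.array(d["R"]).T@d["t"]).round(3),np.array(d["R"]).round(2).tolist())
for n in NAMES:
    print(n,[(np.round(q["at"],3).tolist(),round(q["confidence"],2)) for q in finder.recognise("wrist",n)[:2]])
E
```

```text
[ 0.4841 -0.4148  0.3349] [[1.0, 0.004, -0.001], [0.004, -1.0, 0.0], [-0.001, -0.0, -1.0]] [-50.6  26.3  73.3  -0.   80.4  39.2]
cam [ 0.561 -0.414  0.481] [[0.0, -1.0, -0.0], [-0.96, -0.0, 0.28], [-0.28, -0.0, -0.96]]
spice_jar []
drink_can []
hex_jar [([0.424, -0.389, 0.098], 0.96), ([0.534, -0.284, 0.008], 0.37)]
squeeze_bottle [([0.636, -0.3, 0.149], 0.98)]
block_small_round [([0.534, -0.387, 0.015], 0.87)]
block_large_round [([0.53, -0.492, 0.009], 0.83)]
block_hexagonal [([0.413, -0.283, 0.009], 0.84)]
block_oblong [([0.533, -0.287, 0.006], 0.73)]
garlic [([0.431, -0.48, 0.033], 0.78)]
steel_pot [([0.644, -0.399, 0.044], 0.71)]
```

View pics/w1.png

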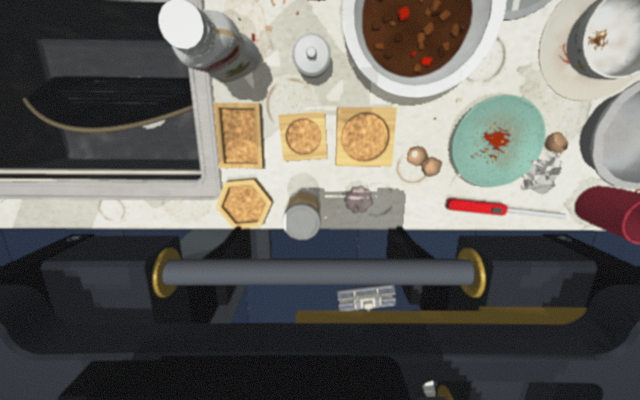

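The wrist view shows the blocks clearly: oblong (240,136), hex (245,203), small round (303,136) and large round (365,137). The hex jar's lid is at (302,218) and the bottle's cap is at (186,22). Next I'll fit the known shapes to the network outlines.

```bash
cat >> h.py <<'E'
from scipy.optimize import minimize
def rect(a,b): return np.array([[-a,-b],[a,-b],[a,b],[-a,b]])/2
def circ(D,n=32): a=np.arange(n)*2*np.pi/n; return np.c_[np.cos(a),np.sin(a)]*D/2
def hexa(f): a=np.arange(6)*np.pi/3+np.pi/6; return np.c_[np.cos(a),np.sin(a)]*f/3**.5
MODEL={"spice_jar":[(circ(.042),0),(circ(.042),.085),(circ(.045),.085),(circ(.045),.106)],
"drink_can":[(circ(.066),.008),(circ(.066),.107),(circ(.054),.0),(circ(.056),.115)],
"hex_jar":[(hexa(.056),0),(hexa(.056),.08),(circ(.057),.088),(circ(.057),.099)],
"block_small_round":[(rect(.074,.074),0),(rect(.074,.074),.02)],
"block_large_round":[(rect(.094,.094),0),(rect(.094,.094),.02)],
"block_hexagonal":[(hexa(.086),0),(hexa(.086),.02)],
"block_oblong":[(rect(.104,.072),0),(rect(.104,.072),.02)],
"steel_pot":[(circ(.056),0),(circ(.056),.045)],
"squeeze_bottle":[(np.c_[circ(1)*[.047,.08]],0.0),(circ(1)*[.049,.08],.03),(circ(1)*[.044,.06],.15),(circ(.043),.161),(circ(.043),.185)]}
def fit(n,views,x0,yaws=(0,)):
    """views: list of (capture,mask). returns x,y,yaw,loss(1-IoU)"""
    def sil(d,p):
        c,s=np.cos(p[2]),np.sin(p[2]); R=np.array([[c,-s],[s,c]])
        pts=[np.c_[q@R.T+p[:2],np.full(len(q),z)] for q,z in MODEL[n]]
        m=np.zeros((1600,2560),np.uint8)
        for a in range(len(pts)-1):
            P=(proj(d,np.vstack(pts[a:a+2]))*4+1.5); cv2.fillConvexPoly(m,cv2.convexHull(P.astype(np.float32)).round().astype(np.int32),1)
        return m
    big=[(d,cv2.resize(k.astype(np.uint8),(2560,1600),interpolation=0)) for d,k in views]
    def loss(q):
        p=[q[0]/1000,q[1]/1000,np.radians(q[2])]; l=0
        for d,k in big:
            m=sil(d,p); l+=1-(m&k).sum()/max(1,(m|k).sum())
        return l/len(big)
    rs=[minimize(loss,[x0[0]*1000,x0[1]*1000,y],method="Nelder-Mead",options=dict(initial_simplex=[[x0[0]*1000+a,x0[1]*1000+b,y+c] for a,b,c in [(-6,-6,-8),(8,-4,2),(-2,8,4),(4,4,12)]],xatol=.1,fatol=2e-4)) for y in yaws]
    r=min(rs,key=lambda r:r.fun); return np.r_[r.x,r.fun].round(3)
def mask(c,n,at=None):
    r=finder.outline_of(c,n); return r[0]["pixels"] if r else None
E
python3 - <<'E'
from h import *
G={"hex_jar":(.413,-.385),"squeeze_bottle":(.636,-.29),"block_small_round":(.533,-.39),"block_large_round":(.532,-.49),"block_hexagonal":(.414,-.283),"block_oblong":(.531,-.285),"spice_jar":(.4,.356),"drink_can":(.407,.255),"steel_pot":(.643,-.4)}
D={c:imaging.capture(c) for c in ["wrist","top","side"]}
for n,g in G.items():
    for c,d in D.items():
        if c=="wrist" and n in("spice_jar","drink_can"): continue
        m=mask(c,n)
        if m is not None: print(n,c,m.sum(),fit(n,[(d,m)],g,(0,90) if n=="squeeze_bottle" else (0,30) if "hex" in n else (0,)))
f=D["wrist"]["frame"][:,:,::-1]; cv2.imwrite("pics/c1.png",np.hstack([cv2.resize(f[0:100,140:270],None,fx=3,fy=3,interpolation=2),cv2.resize(f[170:245,260:345],(400,300),interpolation=2)]))
E
```

```text
hex_jar wrist 1623 [ 4.13787e+02 -3.89482e+02  2.92850e+01  4.50000e-02]
hex_jar side 838 [ 4.16538e+02 -3.88363e+02  6.05000e+00  7.60000e-02]
squeeze_bottle wrist 5339 [ 6.43533e+02 -2.86414e+02  3.64570e+01  5.60000e-02]
squeeze_bottle top 727 [ 6.42513e+02 -2.85171e+02  1.33070e+01  8.10000e-02]
squeeze_bottle side 1260 [ 6.45262e+02 -2.84607e+02  3.46110e+01  5.00000e-02]
block_small_round wrist 2109 [ 5.32601e+02 -3.88945e+02  4.23200e+00  3.30000e-02]
block_small_round top 645 [ 5.33566e+02 -3.89013e+02  3.45300e+00  9.90000e-02]
block_small_round side 911 [ 5.34756e+02 -3.86157e+02  2.31000e+00  6.10000e-02]
block_large_round wrist 3457 [ 5.31879e+02 -4.90517e+02 -5.50000e-01  1.80000e-02]
block_large_round top 407 [ 526. -496.   -8.    1.]
block_large_round side 1687 [ 5.31358e+02 -4.89842e+02 -5.40000e-02  6.20000e-02]
block_hexagonal wrist 2099 [ 4.15505e+02 -2.82770e+02  6.44300e+00  4.30000e-02]
block_hexagonal top 856 [ 4.14433e+02 -2.82456e+02  3.30600e+00  5.10000e-02]
block_hexagonal side 509 [ 416.791 -285.62     8.104    0.446]
block_oblong wrist 3044 [ 5.31427e+02 -2.83603e+02  2.90000e-02  2.10000e-02]
block_oblong top 948 [ 5.31402e+02 -2.84472e+02  3.10000e-01  2.00000e-02]
block_oblong side 1008 [ 5.33844e+02 -2.85227e+02  6.82000e-01  1.00000e-01]
spice_jar top 404 [3.92814e+02 3.68606e+02 7.09000e+00 6.90000e-02]
drink_can top 592 [4.07605e+02 2.72275e+02 1.52840e+01 1.25000e-01]
steel_pot wrist 1360 [ 6.47615e+02 -4.03397e+02  2.71700e+00  8.60000e-02]
steel_pot top 307 [ 6.47974e+02 -4.02768e+02  4.31900e+00  2.03000e-01]
steel_pot side 461 [ 6.47270e+02 -3.98812e+02  8.20300e+00  1.93000e-01]
```

View pics/c1.png

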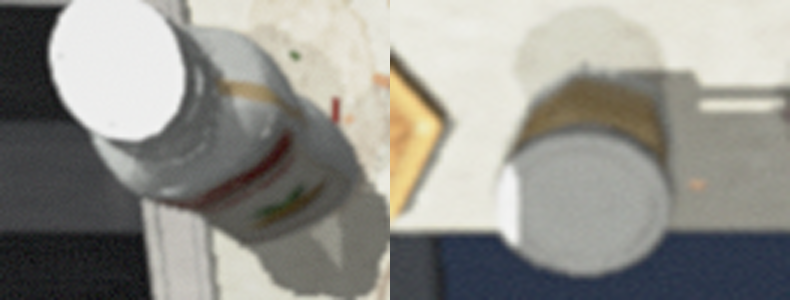

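Blocks are located to within about 2 mm. Now I'll look at the left side.

To row units: -0.31 m is -0.3875, -0.27 m is -0.3375.

>>> {"name": "play_rows", "arguments": {"motion": [[[-0.025,-0.0375,0,0,0,0],[-0.05,-0.0875,0,0,0,0],[-0.0625,-0.1375,0,0,0,0],[-0.075,-0.1875,0,0,0,0],[-0.0875,-0.2375,0,0,0,0],[-0.1,-0.2875,0,0,0,0],[-0.1,-0.3375,0,0,0,0],[-0.1,-0.3875,0,0,0,0]]]}}

```text
time_s: 5.27
position: [0.4012, -0.1038, 0.3358]
tcp_rot: [[1.0, -0.001, 0.001], [-0.001, -1.0, -0.0], [0.001, 0.0, -1.0]]
force: [0.4, 0.4, 0.4]
opening: 0.997
grasp_force: 0.0
```

To row units: -0.3 m is -0.375, -0.27 m is -0.3375.

>>> {"name": "play_rows", "arguments": {"motion": [[[0,-0.05,0,0,0,0],[0,-0.1,0,0,0,0],[0,-0.15,0,0,0,0],[0,-0.2,0,0,0,0],[-0.0125,-0.25,0,0,0,0],[-0.025,-0.3,0,0,0,0],[-0.0375,-0.3375,0,0,0,0],[-0.05,-0.375,0,0,0,0]]]}}

```text
time_s: 5.93
position: [0.3612, 0.1962, 0.3358]
tcp_rot: [[1.0, 0.002, 0.001], [0.002, -1.0, 0.0], [0.001, -0.0, -1.0]]
force: [0.5, 0.1, -0.5]
opening: 1.003
grasp_force: 0.0
```

>>> {"name": "play_rows", "arguments": {"motion": [[[0,-0.0375,0,0,0,0],[0,-0.075,0,0,0,0],[0,-0.0938,0,0,0,0],[0,-0.0938,0,0,0,0]]]}}

```text
time_s: 6.27
position: [0.362, 0.2721, 0.3357]
tcp_rot: [[1.0, 0.005, 0.001], [0.005, -1.0, 0.002], [0.001, -0.002, -1.0]]
force: [-0.3, 0.4, 0.5]
opening: 1.002
grasp_force: 0.0
```

```bash
python3 - <<'E'
from h import *
s=bot.read_state(); print(s["position"].round(4),s["tcp_rot"].round(3).tolist(),s["joint_positions"].round(1))
d=save("wrist","w2.png")
for n,g in {"spice_jar":(.393,.368),"drink_can":(.407,.27)}.items():
    print(n,[(np.round(q["at"],3).tolist(),round(q["confidence"],2)) for q in finder.recognise("wrist",n)[:2]])
    m=mask("wrist",n)
    if m is not None: print(m.sum(),fit(n,[(d,m)],g))
E
```

```text
[0.362  0.2721 0.3357] [[1.0, 0.005, 0.001], [0.005, -1.0, 0.002], [0.001, -0.002, -1.0]] [2.270e+01 9.900e+00 9.810e+01 1.000e-01 7.200e+01 1.124e+02]
spice_jar [([0.391, 0.362, 0.107], 0.68)]
1254 [3.94548e+02 3.69448e+02 3.90900e+00 4.50000e-02]
drink_can [([0.412, 0.275, 0.117], 0.9)]
1831 [4.09319e+02 2.72320e+02 6.09900e+00 6.80000e-02]
```

View pics/w2.png

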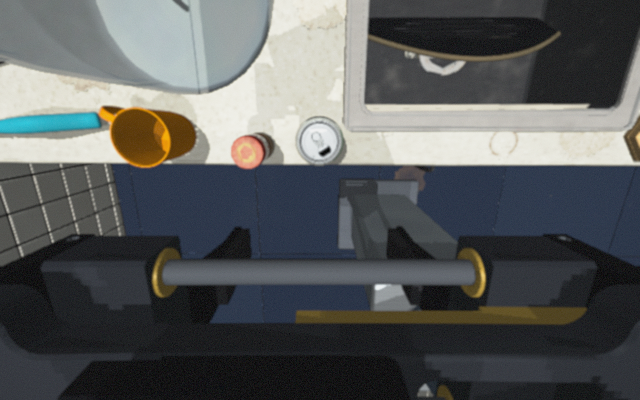

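The cap is at (249,151) and the can at (320,140), with the water bottle behind them, and the fits agree. Now to grasp the spice jar.

To row units: 0.16 m is 0.2, -0.098 m is -0.1225.

>>> {"name": "play_rows", "arguments": {"motion": [[[0.015,-0.0438,0,0,0,0],[0.03,-0.0875,0.025,0,0,0],[0.0413,-0.1225,0.0625,0,0,0],[0.0413,-0.1225,0.1125,0,0,0],[0.0413,-0.1225,0.1625,0,0,0],[0.0413,-0.1225,0.1875,0,0,0],[0.0413,-0.1225,0.2,0,0,0],[0.0413,-0.1225,0.2,0,0,0]]], "fingers": 0.068}}

```text
time_s: 7.18
position: [0.3942, 0.3657, 0.1734]
tcp_rot: [[1.0, -0.001, -0.004], [-0.001, -1.0, -0.003], [-0.004, 0.003, -1.0]]
force: [1.0, 0.3, -0.0]
opening: 0.785
grasp_force: 0.0
```

```bash
python3 - <<'E'
from h import *
s=bot.read_state(); print(s["position"].round(4),s["tcp_rot"].round(3).tolist(),s["opening"])
d=save("wrist","w3.png")
for c in ("wrist","side"):
  d=imaging.capture(c); m=mask(c,"spice_jar")
  if m is not None: print(m.sum(),fit("spice_jar",[(d,m)],(.3945,.3695)))
E
```

```text
[0.3942 0.3657 0.1734] [[1.0, -0.001, -0.004], [-0.001, -1.0, -0.003], [-0.004, 0.003, -1.0]] 0.7847201795636353
2965 [3.95200e+02 3.70835e+02 3.27900e+00 3.60000e-02]
163 [394.43  379.072  11.153   0.554]
```

View pics/w3.png

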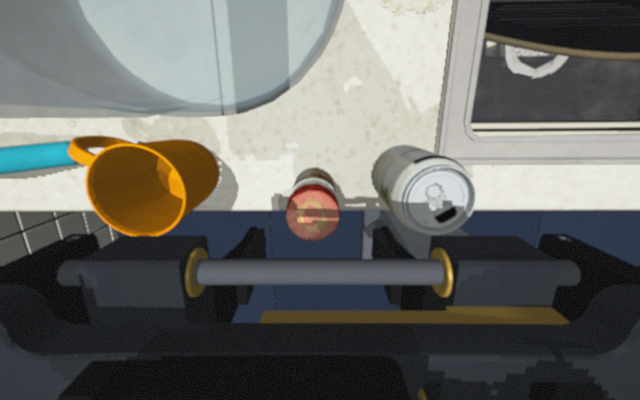

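The jar cap is at (314,212), slightly to the left of the jaws' centre. I'll correct by 4 mm, descend and close.

To row units: 0.08 m is 0.1, 0.001 m is 0.0013.

>>> {"name": "play_rows", "arguments": {"motion": [[[0.0013,-0.005,0.025,0,0,0],[0.0013,-0.005,0.05,0,0,0],[0.0013,-0.005,0.075,0,0,0],[0.0013,-0.005,0.0938,0,0,0],[0.0013,-0.005,0.1,0,0,0],[0.0013,-0.005,0.1,0,0,0]]]}}

```text
time_s: 7.93
position: [0.3959, 0.3713, 0.0955]
tcp_rot: [[1.0, 0.001, -0.0], [0.001, -1.0, -0.0], [-0.0, 0.0, -1.0]]
force: [0.1, 0.0, 0.2]
opening: 0.776
grasp_force: 0.0
```

>>> {"name": "play_rows", "arguments": {"motion": [[[0,0,0,0,0,0],[0,0,0,0,0,0],[0,0,0,0,0,0],[0,0,0,0,0,0],[0,0,0,0,0,0],[0,0,0,0,0,0]]], "fingers": 0.03}}

```text
time_s: 8.43
position: [0.3964, 0.3715, 0.0962]
tcp_rot: [[1.0, 0.001, 0.001], [0.001, -1.0, 0.001], [0.001, -0.001, -1.0]]
force: [-0.1, -0.2, 3.7]
opening: 0.5
grasp_force: 30.0
```

Gripped. Lift and carry.

To row units: -0.15 m is -0.1875, -0.14 m is -0.175.

>>> {"name": "play_rows", "arguments": {"motion": [[[0,0,-0.0125,0,0,0],[0,0,-0.0375,0,0,0],[0,0,-0.075,0,0,0],[0,0,-0.1125,0,0,0],[0,0.0125,-0.15,0,0,0],[0,0.0375,-0.175,0,0,0],[0,0.075,-0.1875,0,0,0],[0,0.1125,-0.1875,0,0,0]]]}}

```text
time_s: 9.1
position: [0.3971, 0.2815, 0.2486]
tcp_rot: [[1.0, 0.003, 0.006], [0.003, -1.0, 0.002], [0.006, -0.002, -1.0]]
force: [0.7, -0.2, -2.2]
opening: 0.503
grasp_force: 30.0
```

To row units: 0.28 m is 0.35, 0.245 m is 0.3063.

>>> {"name": "play_rows", "arguments": {"motion": [[[0,0.0438,0,0,0,0],[0,0.0875,0,0,0,0],[0,0.1313,0,0,0,0],[0,0.175,0,0,0,0],[0,0.2188,0,0,0,0],[0,0.2625,0,0,0,0],[0,0.3063,0,0,0,0],[0,0.35,0,0,0,0]]]}}

```text
time_s: 9.77
position: [0.3954, -0.0, 0.2458]
tcp_rot: [[1.0, 0.001, 0.0], [0.001, -1.0, 0.0], [0.0, -0.0, -1.0]]
force: [0.8, 0.6, -2.0]
opening: 0.502
grasp_force: 30.0
```

To row units: 0.28 m is 0.35, 0.245 m is 0.3063.

>>> {"name": "play_rows", "arguments": {"motion": [[[0.0125,0.0438,0,0,0,0],[0.025,0.0875,0,0,0,0],[0.0375,0.1313,0,0,0,0],[0.05,0.175,0,0,0,0],[0.0625,0.2188,0,0,0,0],[0.075,0.2625,0,0,0,0],[0.0875,0.3063,0,0,0,0],[0.1,0.35,0,0,0,0]]]}}

```text
time_s: 10.43
position: [0.4761, -0.28, 0.2456]
tcp_rot: [[1.0, 0.0, -0.001], [0.0, -1.0, 0.001], [-0.001, -0.001, -1.0]]
force: [1.2, 0.3, -1.4]
opening: 0.502
grasp_force: 30.0
```

To row units: 0.11 m is 0.1375, 0.09 m is 0.1125.

>>> {"name": "play_rows", "arguments": {"motion": [[[0.025,0.0375,0,0,0,0],[0.05,0.075,0,0,0,0],[0.0625,0.1125,0.0125,0,0,0],[0.0713,0.1375,0.0375,0,0,0],[0.0713,0.1375,0.075,0,0,0],[0.0713,0.1375,0.0938,0,0,0],[0.0713,0.1375,0.1,0,0,0],[0.0713,0.1375,0.1,0,0,0]]]}}

```text
time_s: 11.1
position: [0.5323, -0.3874, 0.1635]
tcp_rot: [[1.0, 0.001, -0.003], [0.001, -1.0, 0.004], [-0.003, -0.004, -1.0]]
force: [0.1, 0.1, -2.1]
opening: 0.499
grasp_force: 30.0
```

```bash
python3 - <<'E'
from h import *
s=bot.read_state(); print(s["position"].round(4),s["tcp_rot"].round(3).tolist(),s["opening"],s["grasp_force"])
d=save("side","s4.png"); f=d["frame"][220:400,220:420,::-1]
w=imaging.capture("wrist")["frame"][:,:,::-1]
cv2.imwrite("pics/s4.png",np.hstack([cv2.resize(f,(440,400),interpolation=2),cv2.resize(w[0:260,150:490],(356,272)) if 0 else cv2.resize(w[60:300,190:406],(360,400))]))
E
```

```text
[ 0.5323 -0.3874  0.1635] [[1.0, 0.001, -0.003], [0.001, -1.0, 0.004], [-0.003, -0.004, -1.0]] 0.49926776879210355 29.997421083971858
```

View pics/s4.png

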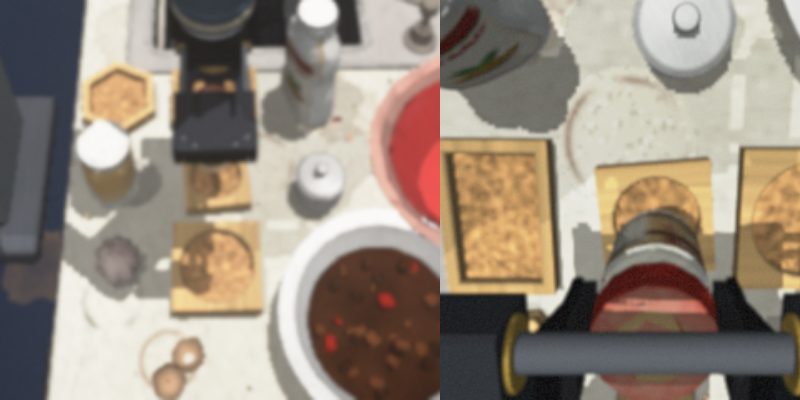

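The jar hangs over the small round recess, so I'll lower it.

To row units: 0.059 m is 0.0738, 0.058 m is 0.0725.

>>> {"name": "play_rows", "arguments": {"motion": [[[0,0.0013,0.0188,0,0,0],[0,0.0013,0.0375,0,0,0],[0,0.0013,0.0525,0,0,0],[0,0.0013,0.0625,0,0,0],[0,0.0013,0.0688,0,0,0],[0,0.0013,0.0725,0,0,0],[0,0.0013,0.0738,0,0,0],[0,0.0013,0.0738,0,0,0]]]}}

```text
time_s: 11.87
position: [0.5337, -0.3897, 0.1068]
tcp_rot: [[1.0, 0.001, 0.0], [0.001, -1.0, -0.0], [0.0, 0.0, -1.0]]
force: [-0.0, -0.9, -1.9]
opening: 0.5
grasp_force: 30.0
```

To row units: 0.003 m is 0.0038, 0.001 m is 0.0013.

>>> {"name": "play_rows", "arguments": {"motion": [[[0,0,0.0013,0,0,0],[0,0,0.0025,0,0,0],[0,0,0.0038,0,0,0],[0,0,0.0038,0,0,0]]]}}

```text
time_s: 12.2
position: [0.5339, -0.3899, 0.1043]
tcp_rot: [[1.0, 0.001, 0.001], [0.001, -1.0, -0.001], [0.001, 0.001, -1.0]]
force: [0.0, 0.4, 1.6]
opening: 0.5
grasp_force: 30.0
```

Contact made. Release, rise, and return to the left for the can.

To row units: -0.08 m is -0.1, -0.04 m is -0.05.

>>> {"name": "play_rows", "arguments": {"motion": [[[0,0,0,0,0,0],[0,0,0,0,0,0],[0,0,0,0,0,0],[0,0,0,0,0,0],[0,0,0,0,0,0],[0,0,-0.0188,0,0,0],[0,0,-0.05,0,0,0],[0,0,-0.1,0,0,0]]], "fingers": 0.065}}

```text
time_s: 12.87
position: [0.5313, -0.3875, 0.18]
tcp_rot: [[1.0, 0.001, -0.007], [0.001, -1.0, 0.007], [-0.007, -0.007, -1.0]]
force: [0.4, 0.4, -0.6]
opening: 0.747
grasp_force: 0.0
```

To row units: -0.18 m is -0.225, -0.15 m is -0.1875.

>>> {"name": "play_rows", "arguments": {"motion": [[[0,0,-0.05,0,0,0],[0,0,-0.0875,0,0,0],[-0.0125,-0.0375,-0.1,0,0,0],[-0.0375,-0.075,-0.1,0,0,0],[-0.0625,-0.1125,-0.1,0,0,0],[-0.0875,-0.15,-0.1,0,0,0],[-0.1063,-0.1875,-0.1,0,0,0],[-0.1188,-0.225,-0.1,0,0,0]]], "fingers": 0.087}}

```text
time_s: 13.53
position: [0.4364, -0.2079, 0.2634]
tcp_rot: [[1.0, -0.0, -0.001], [-0.0, -1.0, 0.001], [-0.001, -0.001, -1.0]]
force: [-0.6, 0.3, -0.2]
opening: 0.991
grasp_force: 0.0
```

To row units: -0.28 m is -0.35, -0.245 m is -0.3063.

>>> {"name": "play_rows", "arguments": {"motion": [[[-0.0063,-0.0438,0,0,0,0],[-0.0125,-0.0875,0,0,0,0],[-0.0188,-0.1313,0,0,0,0],[-0.025,-0.175,0,0,0,0],[-0.0313,-0.2188,0,0,0,0],[-0.0375,-0.2625,0,0,0,0],[-0.0375,-0.3063,0,0,0,0],[-0.0375,-0.35,0,0,0,0]]]}}

```text
time_s: 14.2
position: [0.4075, 0.0719, 0.2637]
tcp_rot: [[1.0, 0.0, 0.001], [0.0, -1.0, -0.0], [0.001, 0.0, -1.0]]
force: [0.2, -0.4, -0.3]
opening: 0.999
grasp_force: 0.0
```

To row units: -0.202 m is -0.2525, -0.19 m is -0.2375.

>>> {"name": "play_rows", "arguments": {"motion": [[[0,-0.0438,0,0,0,0],[0,-0.0875,0,0,0,0],[0,-0.1313,0,0,0,0],[0,-0.175,0,0,0,0],[0,-0.2125,0.025,0,0,0],[0,-0.2375,0.0625,0,0,0],[0,-0.2525,0.1,0,0,0],[0,-0.2525,0.1,0,0,0]]]}}

```text
time_s: 14.87
position: [0.4046, 0.2732, 0.179]
tcp_rot: [[1.0, 0.004, -0.009], [0.004, -1.0, -0.003], [-0.009, 0.003, -1.0]]
force: [-1.8, -0.2, -0.6]
opening: 0.997
grasp_force: 0.0
```

```bash
python3 - <<'E'
from h import *
s=bot.read_state(); print(s["position"].round(4),s["tcp_rot"].round(3).tolist(),s["opening"])
d=imaging.capture("wrist"); m=mask("wrist","drink_can")
if m is not None: print(m.sum(),fit("drink_can",[(d,m)],(.409,.2725)))
d=imaging.capture("side"); m=mask("side","spice_jar"); 
MODEL["spice_jar"]=[(p,z+.008) for p,z in MODEL["spice_jar"]]
if m is not None: print(m.sum(),fit("spice_jar",[(d,m)],(.533,-.389)))
f=d["frame"][220:400,220:420,::-1]; w=cv2.imwrite("pics/s5.png",cv2.resize(f,None,fx=3,fy=3,interpolation=2))
E
```

```text
[0.4046 0.2732 0.179 ] [[1.0, 0.004, -0.009], [0.004, -1.0, -0.003], [-0.009, 0.003, -1.0]] 0.9965987501726025
5284 [4.10320e+02 2.72605e+02 2.58800e+00 4.00000e-02]
637 [ 5.34129e+02 -3.91678e+02 -1.61000e-01  8.60000e-02]
```

View pics/s5.png

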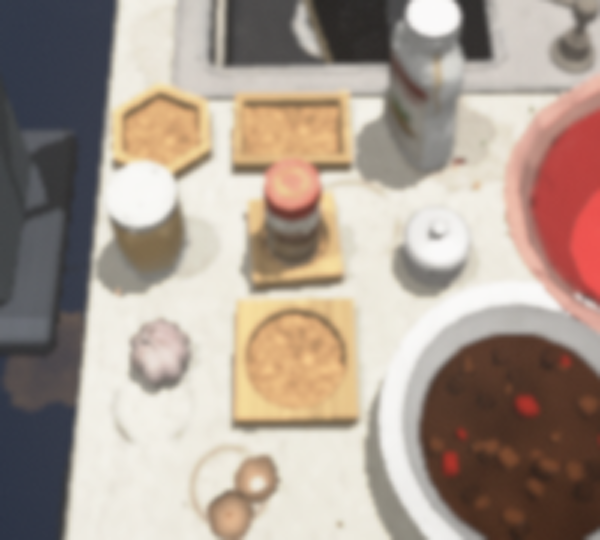

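The spice jar stands in its recess at crop (292,215). Grasp the can.

To row units: 0.095 m is 0.1188, 0.09 m is 0.1125.

>>> {"name": "play_rows", "arguments": {"motion": [[[0.0038,0,0.025,0,0,0],[0.0038,0,0.05,0,0,0],[0.0038,0,0.075,0,0,0],[0.0038,0,0.1,0,0,0],[0.0038,0,0.1125,0,0,0],[0.0038,0,0.1188,0,0,0],[0.0038,0,0.1188,0,0,0]]]}}

```text
time_s: 15.65
position: [0.4116, 0.2719, 0.0888]
tcp_rot: [[1.0, -0.0, 0.001], [-0.0, -1.0, 0.0], [0.001, -0.0, -1.0]]
force: [1.3, -0.6, -0.9]
opening: 1.002
grasp_force: 0.0
```

>>> {"name": "play_rows", "arguments": {"motion": [[[0,0,0,0,0,0],[0,0,0,0,0,0],[0,0,0,0,0,0],[0,0,0,0,0,0],[0,0,0,0,0,0],[0,0,0,0,0,0]]], "fingers": 0.05}}

```text
time_s: 16.15
position: [0.4114, 0.2725, 0.0891]
tcp_rot: [[1.0, 0.001, 0.001], [0.001, -1.0, 0.0], [0.001, -0.0, -1.0]]
force: [-0.7, -1.0, 5.6]
opening: 0.735
grasp_force: 30.0
```

To row units: -0.16 m is -0.2, -0.12 m is -0.15.

>>> {"name": "play_rows", "arguments": {"motion": [[[0,0,-0.0125,0,0,0],[0,0,-0.0375,0,0,0],[0,0,-0.075,0,0,0],[0,0,-0.1125,0,0,0],[0,0.0125,-0.15,0,0,0],[0,0.0375,-0.1813,0,0,0],[0,0.075,-0.1938,0,0,0],[0,0.1125,-0.2,0,0,0]]]}}

```text
time_s: 16.82
position: [0.4115, 0.1821, 0.2509]
tcp_rot: [[1.0, 0.003, 0.004], [0.003, -1.0, 0.001], [0.004, -0.001, -1.0]]
force: [0.6, 0.1, -3.5]
opening: 0.738
grasp_force: 30.0
```

To row units: 0.28 m is 0.35, 0.245 m is 0.3063.

>>> {"name": "play_rows", "arguments": {"motion": [[[0,0.0438,0,0,0,0],[0,0.0875,0,0,0,0],[0,0.1313,0,0,0,0],[0,0.175,0,0,0,0],[0,0.2188,0,0,0,0],[0,0.2625,0,0,0,0],[0,0.3063,0,0,0,0],[0,0.35,0,0,0,0]]]}}

```text
time_s: 17.48
position: [0.4102, -0.0989, 0.2486]
tcp_rot: [[1.0, 0.0, -0.001], [0.0, -1.0, 0.001], [-0.001, -0.001, -1.0]]
force: [0.6, -0.1, -2.2]
opening: 0.739
grasp_force: 30.0
```

To row units: 0.28 m is 0.35, 0.245 m is 0.3063.

>>> {"name": "play_rows", "arguments": {"motion": [[[0.0125,0.0438,0,0,0,0],[0.025,0.0875,0,0,0,0],[0.0375,0.1313,0,0,0,0],[0.05,0.175,0,0,0,0],[0.0688,0.2188,0,0,0,0],[0.0875,0.2625,0,0,0,0],[0.1063,0.3063,0,0,0,0],[0.125,0.35,0,0,0,0]]]}}

```text
time_s: 18.15
position: [0.5112, -0.3786, 0.2481]
tcp_rot: [[1.0, 0.0, -0.001], [0.0, -1.0, 0.002], [-0.001, -0.002, -1.0]]
force: [1.3, 0.3, -2.0]
opening: 0.735
grasp_force: 30.0
```

To row units: 0.1125 m is 0.1406, 0.09 m is 0.1125.

>>> {"name": "play_rows", "arguments": {"motion": [[[0.015,0.0375,0,0,0,0],[0.0263,0.075,0,0,0,0],[0.0263,0.1125,0,0,0,0],[0.0263,0.1406,0.025,0,0,0],[0.0263,0.1406,0.0625,0,0,0],[0.0263,0.1406,0.0938,0,0,0],[0.0263,0.1406,0.1125,0,0,0],[0.0263,0.1406,0.1125,0,0,0]]]}}

```text
time_s: 18.82
position: [0.5297, -0.4869, 0.1526]
tcp_rot: [[1.0, 0.0, -0.008], [0.0, -1.0, 0.01], [-0.008, -0.01, -1.0]]
force: [-0.1, 1.0, -2.7]
opening: 0.738
grasp_force: 30.0
```

```bash
python3 - <<'E'
from h import *
s=bot.read_state(); print(s["position"].round(4),s["tcp_rot"].round(3).tolist(),s["opening"],s["grasp_force"])
d=save("side","s6.png"); f=d["frame"][220:400,220:420,::-1]
w=imaging.capture("wrist")["frame"][:,:,::-1]
cv2.imwrite("pics/s6.png",np.hstack([cv2.resize(f,(440,400),interpolation=2),cv2.resize(w[60:300,190:406],(360,400))]))
E
```

```text
[ 0.5297 -0.4869  0.1526] [[1.0, 0.0, -0.008], [0.0, -1.0, 0.01], [-0.008, -0.01, -1.0]] 0.738302949634287 30.002039327519014
```

View pics/s6.png

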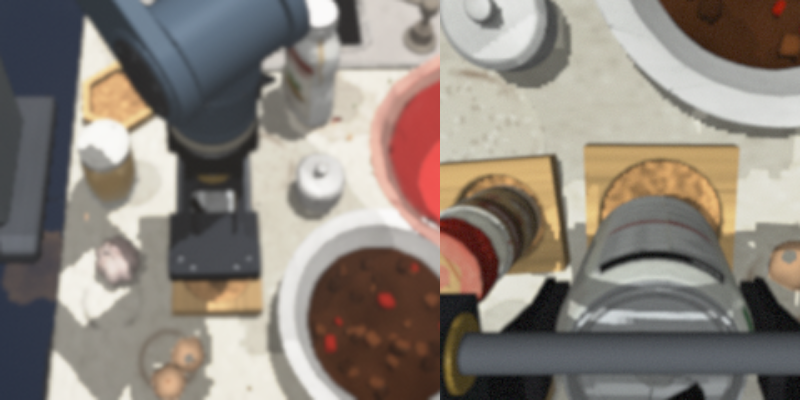

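The can is over the large recess. Lowering it.

To row units: 0.058 m is 0.0725, 0.057 m is 0.0713.

>>> {"name": "play_rows", "arguments": {"motion": [[[0,0,0.0188,0,0,0],[0,0,0.0375,0,0,0],[0,0,0.0525,0,0,0],[0,0,0.0625,0,0,0],[0,0,0.0688,0,0,0],[0,0,0.0713,0,0,0],[0,0,0.0725,0,0,0],[0,0,0.0725,0,0,0]]]}}

```text
time_s: 19.58
position: [0.5328, -0.4904, 0.101]
tcp_rot: [[1.0, 0.001, 0.001], [0.001, -1.0, -0.001], [0.001, 0.001, -1.0]]
force: [-0.6, 0.3, -2.9]
opening: 0.737
grasp_force: 30.0
```

To row units: 0.003 m is 0.0038, 0.001 m is 0.0013.

>>> {"name": "play_rows", "arguments": {"motion": [[[0,0,0.0013,0,0,0],[0,0,0.0025,0,0,0],[0,0,0.0038,0,0,0],[0,0,0.0038,0,0,0]]]}}

```text
time_s: 19.92
position: [0.5325, -0.49, 0.0975]
tcp_rot: [[1.0, 0.001, -0.0], [0.001, -1.0, 0.0], [-0.0, -0.0, -1.0]]
force: [-0.4, 0.5, -2.5]
opening: 0.734
grasp_force: 30.0
```

To row units: 0.0015 m is 0.0019, 0.001 m is 0.0013.

>>> {"name": "play_rows", "arguments": {"motion": [[[0,0,0.0013,0,0,0],[0,0,0.0013,0,0,0],[0,0,0.0019,0,0,0],[0,0,0.0019,0,0,0]]]}}

```text
time_s: 20.25
position: [0.5327, -0.4901, 0.0972]
tcp_rot: [[1.0, 0.001, 0.0], [0.001, -1.0, -0.0], [0.0, 0.0, -1.0]]
force: [-1.6, 2.0, 4.1]
opening: 0.733
grasp_force: 30.0
```

Contact. Release, rise and view the hex jar.

To row units: -0.08 m is -0.1, -0.05 m is -0.0625.

>>> {"name": "play_rows", "arguments": {"motion": [[[0,0,0,0,0,0],[0,0,0,0,0,0],[0,0,0,0,0,0],[0,0,0,0,0,0],[0,0,-0.0125,0,0,0],[0,0,-0.0313,0,0,0],[0,0,-0.0625,0,0,0],[0,0,-0.1,0,0,0]]], "fingers": 0.081}}

```text
time_s: 20.92
position: [0.5317, -0.4891, 0.1751]
tcp_rot: [[1.0, 0.001, -0.003], [0.001, -1.0, 0.003], [-0.003, -0.003, -1.0]]
force: [0.4, 0.4, 0.1]
opening: 0.929
grasp_force: 0.0
```

To row units: -0.14 m is -0.175, -0.11 m is -0.1375.

>>> {"name": "play_rows", "arguments": {"motion": [[[0,0,-0.05,0,0,0],[-0.025,-0.0125,-0.1,0,0,0],[-0.0625,-0.0375,-0.125,0,0,0],[-0.1,-0.075,-0.125,0,0,0],[-0.1375,-0.1,-0.125,0,0,0],[-0.175,-0.125,-0.125,0,0,0],[-0.175,-0.125,-0.125,0,0,0],[-0.175,-0.125,-0.125,0,0,0]]]}}

```text
time_s: 21.58
position: [0.3911, -0.3887, 0.2768]
tcp_rot: [[1.0, -0.0, -0.0], [-0.0, -1.0, 0.0], [-0.0, -0.0, -1.0]]
force: [1.3, -1.1, -0.1]
opening: 0.933
grasp_force: 0.0
```

```bash
python3 - <<'E'
from h import *
s=bot.read_state(); print(s["position"].round(4),s["joint_positions"].round(1),s["opening"])
d=save("wrist","w7.png")
for n,g in {"hex_jar":(.414,-.389),"block_hexagonal":(.415,-.2828)}.items():
    m=mask("wrist",n)
    if m is not None: print(n,m.sum(),[fit(n,[(d,m)],g,(y,)).tolist() for y in (0,30)])
MODEL["drink_can"]=[(p,z+.008) for p,z in MODEL["drink_can"]]
d2=imaging.capture("side"); m=mask("side","drink_can")
if m is not None: print("can",m.sum(),fit("drink_can",[(d2,m)],(.532,-.49)))
w=d["frame"][:,:,::-1]; f=d2["frame"][:,:,::-1]
cv2.imwrite("pics/w7.png",np.hstack([cv2.resize(w[80:320,150:390],(480,480),interpolation=2),cv2.resize(f[240:400,260:365],(315,480),interpolation=2)]))
E
```

```text
[ 0.3911 -0.3887  0.2768] [-56.4  22.1  90.2   0.   67.8  33.6] 0.9328848872951703
hex_jar 1897 [[413.865, -389.05, -0.264, 0.07], [413.441, -389.262, 29.3, 0.082]]
block_hexagonal 3147 [[415.288, -283.49, 6.306, 0.023], [415.39, -283.547, 5.805, 0.024]]
can 1071 [ 5.31709e+02 -4.89060e+02  1.79500e+00  9.70000e-02]
```

View pics/w7.png

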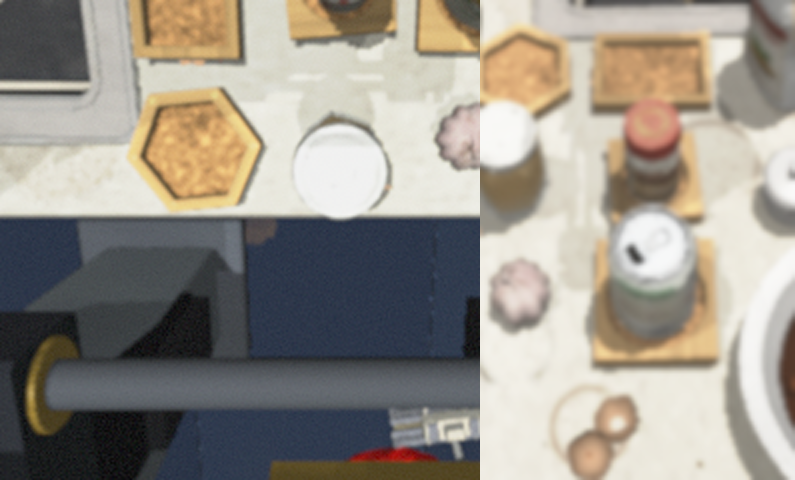

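The can is seated at side-crop (652,270). The hex jar lid is at crop (340,168) with a corner pointing toward +x, so its flats face ±y. Grip it along y below the lid, with the fingers partly open to clear the garlic.

To row units: 0.15 m is 0.1875, 0.14 m is 0.175.

>>> {"name": "play_rows", "arguments": {"motion": [[[0.015,0,0.0375,0,0,0],[0.0281,0,0.075,0,0,0],[0.0281,0,0.1125,0,0,0],[0.0281,0,0.15,0,0,0],[0.0281,0,0.175,0,0,0],[0.0281,0,0.1875,0,0,0],[0.0281,0,0.1875,0,0,0],[0.0281,0,0.1875,0,0,0]]], "fingers": 0.071}}

```text
time_s: 22.5
position: [0.4156, -0.3908, 0.1258]
tcp_rot: [[1.0, 0.001, 0.0], [0.001, -1.0, -0.0], [0.0, 0.0, -1.0]]
force: [-0.5, -0.1, 0.0]
opening: 0.814
grasp_force: 0.0
```

To row units: 0.062 m is 0.0775, 0.055 m is 0.0688.

>>> {"name": "play_rows", "arguments": {"motion": [[[0,0,0.0125,0,0,0],[0,0,0.0313,0,0,0],[0,0,0.05,0,0,0],[0,0,0.0688,0,0,0],[0,0,0.0775,0,0,0],[0,0,0.0775,0,0,0],[0,0,0.0775,0,0,0]]]}}

```text
time_s: 23.08
position: [0.4153, -0.3906, 0.0645]
tcp_rot: [[1.0, 0.001, 0.001], [0.001, -1.0, -0.001], [0.001, 0.001, -1.0]]
force: [0.3, -0.6, 1.0]
opening: 0.818
grasp_force: 0.0
```

>>> {"name": "play_rows", "arguments": {"motion": [[[0,0,0,0,0,0],[0,0,0,0,0,0],[0,0,0,0,0,0],[0,0,0,0,0,0],[0,0,0,0,0,0],[0,0,0,0,0,0]]], "fingers": 0.04}}

```text
time_s: 23.58
position: [0.4152, -0.39, 0.0648]
tcp_rot: [[1.0, 0.0, 0.001], [0.0, -1.0, -0.0], [0.001, 0.0, -1.0]]
force: [0.7, 3.0, 7.2]
opening: 0.657
grasp_force: 29.1
```

>>> {"name": "play_rows", "arguments": {"motion": [[[0,0,0,0,0,0],[0,0,0,0,0,0],[0,0,0,0,0,0],[0,0,0,0,0,0]]]}}

```text
time_s: 23.92
position: [0.4152, -0.39, 0.0648]
tcp_rot: [[1.0, 0.001, 0.001], [0.001, -1.0, -0.0], [0.001, 0.0, -1.0]]
force: [0.0, 1.7, 5.8]
opening: 0.657
grasp_force: 29.1
```

To row units: -0.09 m is -0.1125, -0.08 m is -0.1.

>>> {"name": "play_rows", "arguments": {"motion": [[[0,0,-0.0063,0,0,0],[0,0,-0.025,0,0,0],[0,0,-0.05,0,0,0],[0,0,-0.075,0,0,0],[0,0,-0.1,0,0,0],[0,0,-0.1125,0,0,0],[0,0,-0.1125,0,0,0],[0,0,-0.1125,0,0,0]]]}}

```text
time_s: 24.58
position: [0.4148, -0.3901, 0.1538]
tcp_rot: [[1.0, 0.001, -0.0], [0.001, -1.0, -0.0], [-0.0, 0.0, -1.0]]
force: [-0.2, 0.8, -3.4]
opening: 0.659
grasp_force: 29.0
```

```bash
python3 - <<'E'
from h import *
s=bot.read_state(); print(s["position"].round(4),s["opening"]*87,s["grasp_force"])
w=save("wrist","w8.png")["frame"][:,:,::-1]; f=save("side","s8.png")["frame"][:,:,::-1]
cv2.imwrite("pics/w8.png",np.hstack([cv2.resize(w[130:330,220:420],(400,400),interpolation=2),cv2.resize(f[220:340,230:350],(400,400),interpolation=2)]))
E
```

```text
[ 0.4148 -0.3901  0.1538] 57.3331762194305 29.00910843438396
```

View pics/w8.png

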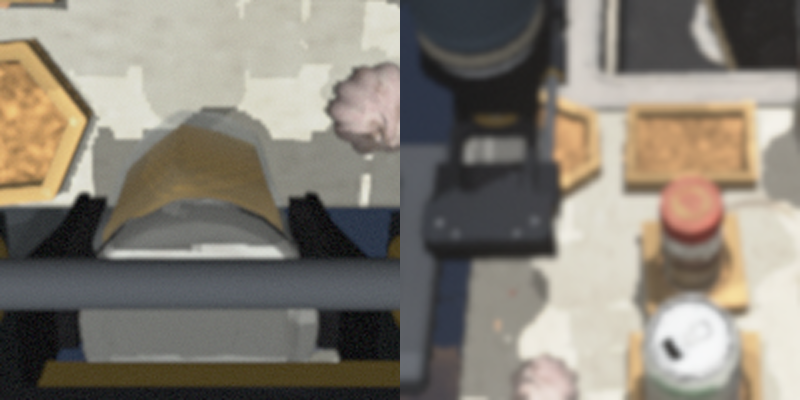

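The jar is held upright. I'll estimate its yaw numerically with the edges and the mask.

```bash
python3 - <<'E'
from h import *
s=bot.read_state(); z0=s["position"][2]-.0648
d=imaging.capture("wrist"); m=mask("wrist","hex_jar"); print(m.sum(), np.argwhere(m).min(0),np.argwhere(m).max(0))
g=cv2.GaussianBlur(cv2.cvtColor(d["frame"],cv2.COLOR_RGB2GRAY).astype(float),(0,0),1)
gm=np.hypot(cv2.Sobel(g,-1,1,0),cv2.Sobel(g,-1,0,1)).astype(np.float32)
rows=np.arange(400)[:,None]<226
M=m&rows
best=[]
for yaw in range(0,60,3):
  for dx in np.arange(-6,7,2):
   for dy in np.arange(-4,5,2):
    a=np.radians(yaw); R=np.array([[np.cos(a),-np.sin(a)],[np.sin(a),np.cos(a)]])
    h=hexa(.056)@R.T+s["position"][:2]+[dx/1000,dy/1000]
    b=np.c_[h,np.full(6,z0)]; t=np.c_[h,np.full(6,z0+.08)]
    hull=cv2.convexHull((proj(d,np.vstack([b,t]))*8).astype(np.float32)).round().astype(np.int32)
    k=np.zeros((400,640),np.uint8); cv2.fillConvexPoly(k,hull,1,shift=3); k=(k>0)&rows
    iou=(k&M).sum()/(k|M).sum()
    best.append((iou,yaw,dx,dy))
best.sort(reverse=True)
seen=set()
for q in best:
    if q[1] not in seen: seen.add(q[1]); print(np.round(q,3))
E
```

```text
8707 [184 259] [311 378]
[ 0.949 45.    -4.     0.   ]
[ 0.948 48.    -4.     0.   ]
[ 0.943 51.    -2.     0.   ]
[ 0.938 54.    -2.     0.   ]
[ 0.937 42.    -4.     0.   ]
[ 0.929 39.    -4.     0.   ]
[ 0.925 57.    -2.     0.   ]
[ 0.921 36.    -4.     0.   ]
[ 0.911  0.    -2.     0.   ]
[ 0.911  3.    -2.     2.   ]
[ 0.91 33.   -4.    0.  ]
[ 0.904 30.    -4.     0.   ]
[ 0.902 24.    -4.     0.   ]
[ 0.901  6.    -2.     2.   ]
[ 0.901 27.    -4.     0.   ]
[ 0.899  9.    -2.     2.   ]
[ 0.897 21.    -4.     0.   ]
[ 0.895 12.    -4.     2.   ]
[ 0.894 15.    -4.     2.   ]
[ 0.892 18.    -4.     0.   ]
```

```bash
python3 - <<'E'
from h import *
s=bot.read_state(); z0=s["position"][2]-.0648
d=imaging.capture("wrist"); im=cv2.resize(d["frame"][:,:,::-1],None,fx=4,fy=4,interpolation=2)
out=[]
for yaw in (None,23,37,45):
    o=im.copy()
    if yaw:
        a=np.radians(yaw); R=np.array([[np.cos(a),-np.sin(a)],[np.sin(a),np.cos(a)]])
        h=hexa(.056)@R.T+s["position"][:2]+[-.002,0]
        B=(proj(d,np.c_[h,np.full(6,z0)])*4).astype(int);T=(proj(d,np.c_[h,np.full(6,z0+.07)])*4).astype(int)
        cv2.polylines(o,[B],1,(255,0,0),1); [cv2.line(o,tuple(map(int,p)),tuple(map(int,q)),(0,0,255),1) for p,q in zip(B,T)]
    out.append(o[700:1000,1040:1440])
cv2.imwrite("pics/w9.png",np.vstack([np.hstack(out[:2]),np.hstack(out[2:])]))
E
```

```text
(no output)
```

View pics/w9.png

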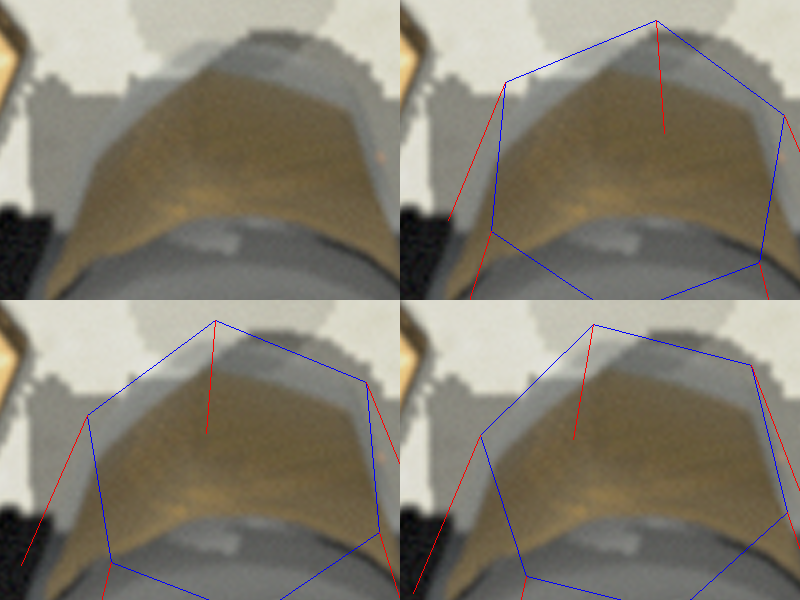

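The visible base corners at crop (95,160), (205,65) and (350,105) match a yaw of about 40°. I'll rotate by 34° while moving over the hex block.

To row units: -0.105 m is -0.1313, -0.1 m is -0.125, 34 degrees is 0.3778.

>>> {"name": "play_rows", "arguments": {"motion": [[[0,-0.0188,0,0,0,0.0444],[0.0013,-0.0438,0,0,0,0.1],[0.0025,-0.0688,0,0,0,0.1667],[0.0038,-0.0938,0,0,0,0.2333],[0.0038,-0.1125,0,0,0,0.3],[0.0038,-0.125,0,0,0,0.3556],[0.0038,-0.1313,0,0,0,0.3778],[0.0038,-0.1313,0,0,0,0.3778]]]}}

```text
time_s: 25.5
position: [0.4173, -0.2833, 0.1533]
tcp_rot: [[0.83, -0.558, -0.002], [-0.558, -0.83, 0.002], [-0.003, -0.001, -1.0]]
force: [-0.6, 0.5, -3.4]
opening: 0.655
grasp_force: 29.0
```

To row units: 0.05 m is 0.0625, 0.04 m is 0.05.

>>> {"name": "play_rows", "arguments": {"motion": [[[0,0,0.0125,0,0,0],[0,0,0.0313,0,0,0],[0,0,0.05,0,0,0],[0,0,0.0625,0,0,0],[0,0,0.0625,0,0,0],[0,0,0.0625,0,0,0]]]}}

```text
time_s: 26.0
position: [0.4176, -0.2853, 0.103]
tcp_rot: [[0.829, -0.559, -0.001], [-0.559, -0.829, 0.001], [-0.002, -0.0, -1.0]]
force: [1.0, -1.0, -3.4]
opening: 0.658
grasp_force: 29.0
```

```bash
python3 - <<'E'
from h import *
s=bot.read_state(); print(s["position"].round(4),s["tcp_rot"].round(3).tolist(),s["opening"]*87,s["force"])
z0=s["position"][2]-.0648
MODEL["hex_jar"]=[(p,z+z0) for p,z in MODEL["hex_jar"]]
for c in ("top","wrist"):
    d=imaging.capture(c); m=mask(c,"hex_jar")
    if m is not None: print(c,m.sum(),fit("hex_jar",[(d,m)],(.415,-.284),(6,)))
E
```

```text
[ 0.4176 -0.2853  0.103 ] [[0.829, -0.559, -0.001], [-0.559, -0.829, 0.001], [-0.002, -0.0, -1.0]] 57.2477803564981 [ 1.03921137 -1.0226194  -3.41652338]
top 333 [ 409. -290.   -2.    1.]
wrist 8563 [ 4.17537e+02 -2.84949e+02  1.80850e+01  4.01000e-01]
```

Lower to just above the floor, then to contact.

To row units: 0.03 m is 0.0375, 0.029 m is 0.0363.

>>> {"name": "play_rows", "arguments": {"motion": [[[0,0,0.01,0,0,0],[0,0,0.02,0,0,0],[0,0,0.0275,0,0,0],[0,0,0.0325,0,0,0],[0,0,0.035,0,0,0],[0,0,0.0363,0,0,0],[0,0,0.0375,0,0,0],[0,0,0.0375,0,0,0]]]}}

```text
time_s: 26.87
position: [0.4179, -0.2852, 0.0739]
tcp_rot: [[0.829, -0.559, -0.0], [-0.559, -0.829, 0.0], [-0.0, 0.0, -1.0]]
force: [0.2, -0.4, -3.0]
opening: 0.66
grasp_force: 29.0
```

To row units: 0.001 m is 0.0013, 0.0005 m is 0.0006.

>>> {"name": "play_rows", "arguments": {"motion": [[[0,0,0.0006,0,0,0],[0,0,0.0013,0,0,0],[0,0,0.0013,0,0,0],[0,0,0.0013,0,0,0]]]}}

```text
time_s: 27.2
position: [0.4179, -0.2852, 0.0731]
tcp_rot: [[0.829, -0.559, 0.0], [-0.559, -0.829, -0.0], [0.0, 0.0, -1.0]]
force: [0.3, -0.4, -2.7]
opening: 0.656
grasp_force: 29.0
```

To row units: 0.001 m is 0.0013, 0.0005 m is 0.0006.

>>> {"name": "play_rows", "arguments": {"motion": [[[0,0,0.0006,0,0,0],[0,0,0.0013,0,0,0],[0,0,0.0013,0,0,0],[0,0,0.0013,0,0,0]]]}}

```text
time_s: 27.53
position: [0.418, -0.2853, 0.0728]
tcp_rot: [[0.829, -0.559, 0.0], [-0.559, -0.829, -0.001], [0.001, 0.0, -1.0]]
force: [-2.1, 1.8, 7.1]
opening: 0.659
grasp_force: 29.0
```

The jar is seated at the predicted height. Release, rise and look at the bottle.

To row units: -0.1 m is -0.125, -0.06 m is -0.075.

>>> {"name": "play_rows", "arguments": {"motion": [[[0,0,0,0,0,0],[0,0,0,0,0,0],[0,0,0,0,0,0],[0,0,0,0,0,0],[0,0,-0.0125,0,0,0],[0,0,-0.0375,0,0,0],[0,0,-0.075,0,0,0],[0,0,-0.125,0,0,0]]], "fingers": 0.073}}

```text
time_s: 28.2
position: [0.4166, -0.2838, 0.1716]
tcp_rot: [[0.829, -0.559, -0.004], [-0.559, -0.829, 0.004], [-0.006, -0.001, -1.0]]
force: [0.6, -0.9, -0.7]
opening: 0.837
grasp_force: 0.0
```

To row units: -0.15 m is -0.1875, -0.12 m is -0.15, 21 degrees is 0.2333.

>>> {"name": "play_rows", "arguments": {"motion": [[[0,0,-0.05,0,0,0],[0,0,-0.1,0,0,0],[0,0,-0.15,0,0,0],[0.025,-0.025,-0.1875,0,0,0.0556],[0.0563,-0.0563,-0.1875,0,0,0.1111],[0.0875,-0.0875,-0.1875,0,0,0.1667],[0.1188,-0.1188,-0.1875,0,0,0.2333],[0.1375,-0.1375,-0.1875,0,0,0.2333]]], "fingers": 0.07}}

```text
time_s: 28.87
position: [0.5734, -0.2543, 0.323]
tcp_rot: [[0.572, -0.82, 0.003], [-0.82, -0.572, -0.001], [0.002, -0.002, -1.0]]
force: [-0.3, -1.6, -0.5]
opening: 0.804
grasp_force: 0.0
```

>>> {"name": "play_rows", "arguments": {"motion": [[[0,0,0,0,0,0],[0,0,0,0,0,0],[0,0,0,0,0,0]]]}}

```text
time_s: 29.12
position: [0.5695, -0.255, 0.3219]
tcp_rot: [[0.574, -0.819, -0.002], [-0.819, -0.574, 0.0], [-0.001, 0.001, -1.0]]
force: [-0.1, 0.3, 0.2]
opening: 0.807
grasp_force: 0.0
```

```bash
python3 - <<'E'
from h import *
s=bot.read_state(); print(s["position"].round(4),s["tcp_rot"].round(3).tolist(),s["joint_positions"].round(1),s["opening"]*87)
d=imaging.capture("wrist"); m=mask("wrist","squeeze_bottle")
if m is not None:
    print(m.sum(),np.argwhere(m).min(0),np.argwhere(m).max(0)); print([fit("squeeze_bottle",[(d,m)],(.6435,-.286),(y,)).tolist() for y in (20,35,50)])
MODEL["hex_jar"]=[(p,z+.008) for p,z in MODEL["hex_jar"]]
d2=imaging.capture("side"); m=mask("side","hex_jar")
if m is not None: print("hex",m.sum(),fit("hex_jar",[(d2,m)],(.415,-.283),(6,)))
m2=mask("side","squeeze_bottle")
if m2 is not None: print(fit("squeeze_bottle",[(d2,m2)],(.6435,-.286),(35,)).tolist())
w=d["frame"][:,:,::-1]; f=d2["frame"][:,:,::-1]
cv2.imwrite("pics/w10.png",np.hstack([cv2.resize(w,(512,320)),cv2.resize(f[210:330,250:360],(288,320),interpolation=2)]))
E
```

```text
[ 0.5695 -0.255   0.3219] [[0.574, -0.819, -0.002], [-0.819, -0.574, 0.0], [-0.001, 0.001, -1.0]] [-34.4  25.7  76.3  -0.   78.  110.6] 70.20598875589138
2556 [ 93 255] [156 307]
[[643.715, -286.519, 27.185, 0.106], [643.611, -286.461, 34.261, 0.11], [643.509, -286.243, 27.449, 0.106]]
hex 776 [ 4.18184e+02 -2.83946e+02  9.27500e+00  5.50000e-02]
[644.442, -286.291, 31.654, 0.062]
```

View pics/w10.png

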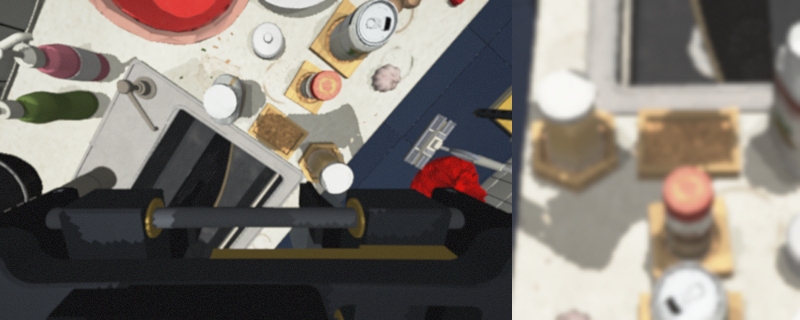

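The hex jar is seated in its block at side-crop (567,120). The bottle cap is at (222,95). Move over the bottle and descend.

>>> {"name": "play_rows", "arguments": {"motion": [[[0.025,-0.015,0,0,0,0],[0.05,-0.0313,0.025,0,0,0],[0.075,-0.0463,0.0625,0,0,0],[0.0856,-0.0534,0.1,0,0,0],[0.0856,-0.0534,0.1188,0,0,0],[0.0856,-0.0534,0.125,0,0,0],[0.0856,-0.0534,0.125,0,0,0],[0.0856,-0.0534,0.125,0,0,0]]]}}

```text
time_s: 30.03
position: [0.6449, -0.2874, 0.223]
tcp_rot: [[0.574, -0.819, 0.001], [-0.819, -0.574, -0.001], [0.001, -0.0, -1.0]]
force: [1.1, -0.3, 1.1]
opening: 0.806
grasp_force: 0.0
```

```bash
python3 - <<'E'
from h import *
s=bot.read_state(); print(s["position"].round(4))
d=imaging.capture("wrist"); m=mask("wrist","squeeze_bottle")
if m is not None:
    print(m.sum(),np.argwhere(m).min(0),np.argwhere(m).max(0)); print([fit("squeeze_bottle",[(d,m)],(.6437,-.2865),(y,)).tolist() for y in (25,40)])
E
```

```text
[ 0.6449 -0.2874  0.223 ]
4868 [150 290] [256 346]
[[645.376, -286.65, 23.162, 0.052], [645.371, -286.348, 14.156, 0.048]]
```

To row units: 0.075 m is 0.0938, 0.072 m is 0.09, 5 degrees is 0.0556.

>>> {"name": "play_rows", "arguments": {"motion": [[[0,0,0.025,0,0,0.0222],[0,0,0.05,0,0,0.0556],[0,0,0.075,0,0,0.0556],[0,0,0.09,0,0,0.0556],[0,0,0.0938,0,0,0.0556],[0,0,0.0938,0,0,0.0556],[0,0,0.0938,0,0,0.0556]]]}}

```text
time_s: 30.72
position: [0.6457, -0.2874, 0.1485]
tcp_rot: [[0.501, -0.866, 0.002], [-0.866, -0.501, -0.001], [0.002, -0.001, -1.0]]
force: [0.6, 0.2, -0.2]
opening: 0.796
grasp_force: 0.0
```

>>> {"name": "play_rows", "arguments": {"motion": [[[0,0,0,0,0,0],[0,0,0,0,0,0],[0,0,0,0,0,0],[0,0,0,0,0,0],[0,0,0,0,0,0],[0,0,0,0,0,0],[0,0,0,0,0,0],[0,0,0,0,0,0]]], "fingers": 0.03}}

```text
time_s: 31.38
position: [0.645, -0.2871, 0.1474]
tcp_rot: [[0.501, -0.866, 0.0], [-0.866, -0.501, -0.0], [0.001, -0.0, -1.0]]
force: [-0.4, 0.3, 1.6]
opening: 0.5
grasp_force: 29.2
```

Gripped. Lift, then turn by 60° while moving over the oblong block.

To row units: -0.1 m is -0.125, -0.02 m is -0.025.

>>> {"name": "play_rows", "arguments": {"motion": [[[0,0,-0.0063,0,0,0],[0,0,-0.025,0,0,0],[0,0,-0.05,0,0,0],[0,0,-0.0813,0,0,0],[0,0,-0.1063,0,0,0],[0,0,-0.125,0,0,0],[0,0,-0.125,0,0,0],[0,0,-0.125,0,0,0]]]}}

```text
time_s: 32.05
position: [0.6449, -0.2868, 0.2472]
tcp_rot: [[0.501, -0.866, 0.001], [-0.866, -0.501, -0.0], [0.001, -0.001, -1.0]]
force: [-0.3, -0.7, -3.0]
opening: 0.499
grasp_force: 29.2
```

To row units: 0.0968 m is 0.121, 0.095 m is 0.1188, -45 degrees is -0.5.

>>> {"name": "play_rows", "arguments": {"motion": [[[-0.0063,0.01,0,0,0,-0.0333],[-0.0188,0.0313,0,0,0,-0.1],[-0.0313,0.0525,0,0,0,-0.1667],[-0.0438,0.075,0,0,0,-0.2333],[-0.0563,0.0938,0,0,0,-0.3],[-0.0663,0.11,0,0,0,-0.3667],[-0.0725,0.1188,0,0,0,-0.4333],[-0.0744,0.121,0,0,0,-0.5]]]}}

```text
time_s: 32.72
position: [0.5282, -0.2826, 0.2446]
tcp_rot: [[0.967, -0.254, -0.005], [-0.254, -0.967, 0.004], [-0.006, -0.002, -1.0]]
force: [0.1, -0.0, -1.4]
opening: 0.504
grasp_force: 29.2
```

To row units: -15 degrees is -0.1667.

>>> {"name": "play_rows", "arguments": {"motion": [[[0,0,0,0,0,-0.0667],[0,0,0,0,0,-0.1333],[0,0,0,0,0,-0.1667],[0,0,0,0,0,-0.1667],[0,0,0,0,0,-0.1667]]]}}

```text
time_s: 33.13
position: [0.5304, -0.2832, 0.2452]
tcp_rot: [[1.0, -0.001, -0.003], [-0.001, -1.0, 0.002], [-0.003, -0.002, -1.0]]
force: [0.4, 0.3, -3.2]
opening: 0.504
grasp_force: 29.2
```

```bash
python3 - <<'E'
from h import *
s=bot.read_state(); print(s["position"].round(4),s["tcp_rot"].round(3).tolist(),s["opening"]*87,s["force"])
z0=s["position"][2]-.1475
MODEL["squeeze_bottle"]=[(p,z+z0) for p,z in MODEL["squeeze_bottle"]]
vis={}
for c in ("wrist","side","top"):
    d=imaging.capture(c); m=mask(c,"squeeze_bottle")
    if m is not None: print(c,m.sum(),np.argwhere(m).min(0),np.argwhere(m).max(0),fit("squeeze_bottle",[(d,m)],(.5315,-.284),(90,)))
    vis[c]=d["frame"][:,:,::-1]
w=vis["wrist"][60:280,190:450]; f=vis["side"][180:320,240:380]
cv2.imwrite("pics/w11.png",np.hstack([cv2.resize(w,(442,374),interpolation=2),cv2.resize(f,(374,374),interpolation=2)])[:,:800])
E
```

```text
[ 0.5304 -0.2832  0.2452] [[1.0, -0.001, -0.003], [-0.001, -1.0, 0.002], [-0.003, -0.002, -1.0]] 43.835478274374424 [ 0.35466754  0.3480366  -3.1719532 ]
wrist 8169 [157 274] [310 363] [ 5.36236e+02 -2.84077e+02  9.39060e+01  3.16000e-01]
side 842 [191 300] [252 332] [ 5.31133e+02 -2.83852e+02  8.95560e+01  5.08000e-01]
```

View pics/w11.png

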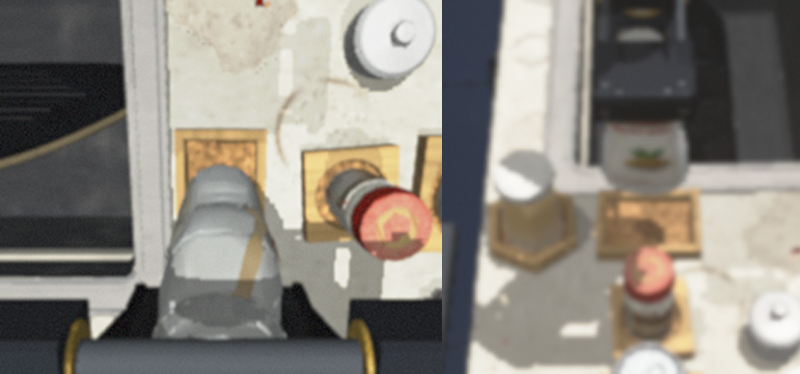

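The bottle hangs upright, its end at crop (225,175) centred over the recess (222,155), and in the side view it is broadside parallel to the block. A quick numeric check of its yaw using only the unoccluded part.

```bash
python3 - <<'E'
from h import *
s=bot.read_state(); z0=s["position"][2]-.1475
def run(c,rowmax,Ms=None):
    d=imaging.capture(c); m=mask(c,"squeeze_bottle"); rows=(np.arange(400)[:,None]<rowmax) if c=="wrist" else (np.arange(400)[:,None]>rowmax)
    for name,base in (("ell",circ(1)*[.048,.08]),("sup",np.sign(circ(1))*np.abs(circ(1)*2)**.6/2*[.048,.08])):
        L=[]
        for yaw in range(78,103,2):
            for dx in range(-4,7,2):
                for dy in range(-4,5,1):
                    a=np.radians(yaw);R=np.array([[np.cos(a),-np.sin(a)],[np.sin(a),np.cos(a)]])
                    P=[np.c_[q@R.T+s["position"][:2]+[dx/1e3,dy/1e3],np.full(len(q),z+z0)] for q,z in ((base,0),(base,.03),(base*[.92,.85],.14))]
                    h=cv2.convexHull(proj(d,np.vstack(P)).astype(np.float32)).round().astype(np.int32)
                    k=np.zeros((400,640),np.uint8);cv2.fillConvexPoly(k,h,1);k=(k>0)&rows;M=m&rows
                    L.append(((k&M).sum()/(k|M).sum(),yaw,dx,dy))
        print(c,name,[np.round(q,3).tolist() for q in sorted(L,reverse=True)[:4]])
run("wrist",200); run("side",228)
E
```

```text
wrist ell [[0.938, 102.0, 0.0, -3.0], [0.938, 78.0, 2.0, 2.0], [0.938, 102.0, 2.0, -3.0], [0.936, 82.0, 2.0, 1.0]]
wrist sup [[0.968, 82.0, -4.0, 2.0], [0.963, 86.0, -4.0, 1.0], [0.961, 80.0, -4.0, 2.0], [0.961, 78.0, -4.0, 3.0]]Traceback (most recent call last):
  File "<stdin>", line 16, in <module>
  File "<stdin>", line 13, in run
TypeError: unsupported operand type(s) for &: 'NoneType' and 'bool'
```

Yaw is within a few degrees of aligned. Lower in stages, watching the force.

To row units: 0.07 m is 0.0875, 0.001 m is 0.0013.

>>> {"name": "play_rows", "arguments": {"motion": [[[0.0013,0,0.0188,0,0,0],[0.0013,0,0.0438,0,0,0],[0.0013,0,0.0688,0,0,0],[0.0013,0,0.0813,0,0,0],[0.0013,0,0.0875,0,0,0],[0.0013,0,0.0875,0,0,0],[0.0013,0,0.0875,0,0,0]]]}}

```text
time_s: 34.22
position: [0.5328, -0.2843, 0.1775]
tcp_rot: [[1.0, 0.001, 0.001], [0.001, -1.0, -0.001], [0.001, 0.001, -1.0]]
force: [-1.0, -0.2, -2.0]
opening: 0.502
grasp_force: 29.2
```

```bash
python3 - <<'E'
from h import *
s=bot.read_state(); z0=s["position"][2]-.1475; print(s["position"].round(4))
# compare bottle foot end with recess in wrist view: cross-section at given rows
d=imaging.capture("wrist"); m=mask("wrist","squeeze_bottle"); b=mask("wrist","block_oblong")
r=np.argwhere(m); r0=r[:,0].min(); print("bottle top row",r0)
for i in range(r0,r0+26,3):
    c=np.flatnonzero(m[i]); e=np.flatnonzero(b[i]); print(i,c.min(),c.max(),(c.min()+c.max())/2, (e.min(),e.max()) if len(e) else None)
for x in (.5715,.56,.5315): print(x,proj(d,[[x,s["position"][1],z0]]).round(1), "recess centre line",proj(d,[[x,-.284,.02]]).round(1), "recess wall cols",proj(d,[[x,-.256,.02]]).round(1),proj(d,[[x,-.312,.02]]).round(1))
print("recess end row",proj(d,[[.5315+.044,-.284,.02]]).round(1),"bottle end row if centred",proj(d,[[s['position'][0]+.04,-.284,z0]]).round(1))
E
```

```text
[ 0.5328 -0.2843  0.1775]
bottle top row 156
156 318 322 320.0 (np.int64(286), np.int64(351))
159 308 331 319.5 (np.int64(286), np.int64(351))
162 304 335 319.5 (np.int64(286), np.int64(350))
165 302 337 319.5 (np.int64(286), np.int64(351))
168 300 339 319.5 (np.int64(286), np.int64(351))
171 299 340 319.5 (np.int64(286), np.int64(351))
174 298 341 319.5 (np.int64(286), np.int64(351))
177 297 342 319.5 (np.int64(286), np.int64(351))
180 296 343 319.5 (np.int64(286), np.int64(350))
0.5715 [[318.6 155.4]] recess centre line [[318.4 154.2]] recess wall cols [[292.8 154.2]] [[343.9 154.2]]
0.56 [[318.6 166.2]] recess centre line [[318.4 164.7]] recess wall cols [[293.1 164.7]] [[343.7 164.7]]
0.5315 [[318.6 191.9]] recess centre line [[318.4 189.6]] recess wall cols [[293.7 189.6]] [[343.  189.6]]
recess end row [[318.4 150.5]] bottle end row if centred [[318.4 154.2]]
```

The bottle is centred and aligned to about 1 mm. Lower it into the recess.

To row units: 0.019 m is 0.0238, 0.001 m is 0.0013.

>>> {"name": "play_rows", "arguments": {"motion": [[[0.0013,-0.0006,0.0025,0,0,0],[0.0013,-0.0006,0.0063,0,0,0],[0.0013,-0.0006,0.01,0,0,0],[0.0013,-0.0006,0.0138,0,0,0],[0.0013,-0.0006,0.0175,0,0,0],[0.0013,-0.0006,0.0213,0,0,0],[0.0013,-0.0006,0.0238,0,0,0],[0.0013,-0.0006,0.0238,0,0,0]]]}}

```text
time_s: 35.03
position: [0.5329, -0.2831, 0.1572]
tcp_rot: [[1.0, 0.001, -0.001], [0.001, -1.0, 0.001], [-0.001, -0.001, -1.0]]
force: [-0.7, -0.7, -3.6]
opening: 0.5
grasp_force: 29.2
```

To row units: 0.002 m is 0.0025, 0.001 m is 0.0013.

>>> {"name": "play_rows", "arguments": {"motion": [[[0,0,0.0013,0,0,0],[0,0,0.0019,0,0,0],[0,0,0.0025,0,0,0],[0,0,0.0025,0,0,0]]]}}

```text
time_s: 35.37
position: [0.5333, -0.2834, 0.156]
tcp_rot: [[1.0, 0.001, 0.0], [0.001, -1.0, -0.0], [0.0, 0.0, -1.0]]
force: [0.6, 0.8, -2.0]
opening: 0.499
grasp_force: 29.2
```

To row units: 0.001 m is 0.0013, 0.0005 m is 0.0006.

>>> {"name": "play_rows", "arguments": {"motion": [[[0,0,0.0006,0,0,0],[0,0,0.0013,0,0,0],[0,0,0.0013,0,0,0],[0,0,0.0013,0,0,0]]]}}

```text
time_s: 35.7
position: [0.5337, -0.2835, 0.1555]
tcp_rot: [[1.0, 0.001, 0.001], [0.001, -1.0, -0.0], [0.001, 0.0, -1.0]]
force: [0.8, 0.2, -0.1]
opening: 0.502
grasp_force: 29.3
```

Contact is starting at the predicted height. Release, rise and check everything.

To row units: 0.0005 m is 0.0006.

>>> {"name": "play_rows", "arguments": {"motion": [[[0,0,0.0006,0,0,0],[0,0,0.0006,0,0,0],[0,0,0.0006,0,0,0]]]}}

```text
time_s: 35.95
position: [0.534, -0.2835, 0.1553]
tcp_rot: [[1.0, 0.001, 0.002], [0.001, -1.0, -0.001], [0.002, 0.001, -1.0]]
force: [0.3, 1.7, 5.4]
opening: 0.502
grasp_force: 29.2
```

To row units: -0.09 m is -0.1125, -0.06 m is -0.075.

>>> {"name": "play_rows", "arguments": {"motion": [[[0,0,0,0,0,0],[0,0,0,0,0,0],[0,0,0,0,0,0],[0,0,0,0,0,0],[0,0,-0.0125,0,0,0],[0,0,-0.0375,0,0,0],[0,0,-0.075,0,0,0],[0,0,-0.1125,0,0,0]]], "fingers": 0.068}}

```text
time_s: 36.62
position: [0.5326, -0.283, 0.245]
tcp_rot: [[1.0, 0.001, -0.002], [0.001, -1.0, 0.002], [-0.002, -0.002, -1.0]]
force: [1.0, -0.4, -0.2]
opening: 0.779
grasp_force: 0.0
```

To row units: 0.11 m is 0.1375, -0.08 m is -0.1.

>>> {"name": "play_rows", "arguments": {"motion": [[[0,0,-0.0375,0,0,0],[0,0,-0.075,0,0,0],[-0.0375,0.025,-0.1,0,0,0],[-0.075,0.0625,-0.1,0,0,0],[-0.1,0.1,-0.1,0,0,0],[-0.1,0.1375,-0.1,0,0,0],[-0.1,0.1375,-0.1,0,0,0],[-0.1,0.1375,-0.1,0,0,0]]]}}

```text
time_s: 37.28
position: [0.4527, -0.3949, 0.3248]
tcp_rot: [[1.0, -0.002, 0.0], [-0.002, -1.0, -0.0], [0.0, 0.0, -1.0]]
force: [-0.4, 0.8, -1.0]
opening: 0.784
grasp_force: 0.0
```

```bash
python3 - <<'E'
from h import *
s=bot.read_state(); print(s["position"].round(4),s["time_s"])
P={"spice_jar":(.533,-.389),"drink_can":(.532,-.49),"hex_jar":(.415,-.2835),"squeeze_bottle":(.5315,-.284)}
for n in P: MODEL[n]=[(p,z+.008) for p,z in MODEL[n]]
for c in ("side","wrist"):
    d=imaging.capture(c)
    for n,g in P.items():
        m=mask(c,n)
        print(c,n,None if m is None else fit(n,[(d,m)],g,(90 if "bottle" in n else 6,)))
    for n in ("garlic","steel_pot"): print(n,[(np.round(q["at"],3).tolist(),round(q["confidence"],2)) for q in finder.recognise(c,n)[:1]])
    if c=="side": cv2.imwrite("pics/fin.png",cv2.resize(d["frame"][180:400,220:440,::-1],(600,600),interpolation=2))
E
```

```text
[ 0.4527 -0.3949  0.3248] 37.2833
side spice_jar [ 5.33654e+02 -3.91228e+02  3.58700e+00  8.50000e-02]
side drink_can [ 5.31614e+02 -4.89179e+02  7.68100e+00  8.10000e-02]
side hex_jar [ 418.449 -284.993   10.535    0.495]
side squeeze_bottle [ 5.33600e+02 -2.83987e+02  9.24870e+01  7.40000e-02]
garlic [([0.423, -0.491, 0.035], 0.8)]
steel_pot [([0.644, -0.409, 0.049], 0.93)]
wrist spice_jar None
wrist drink_can [ 5.29573e+02 -4.87265e+02  7.91800e+00  1.05000e-01]
wrist hex_jar [ 4.15807e+02 -2.84778e+02  3.37700e+00  4.90000e-02]
wrist squeeze_bottle [ 5.32711e+02 -2.84041e+02  9.09280e+01  8.30000e-02]
garlic [([0.432, -0.48, 0.033], 0.91)]
steel_pot [([0.643, -0.399, 0.049], 0.71)]
```

View pics/fin.png

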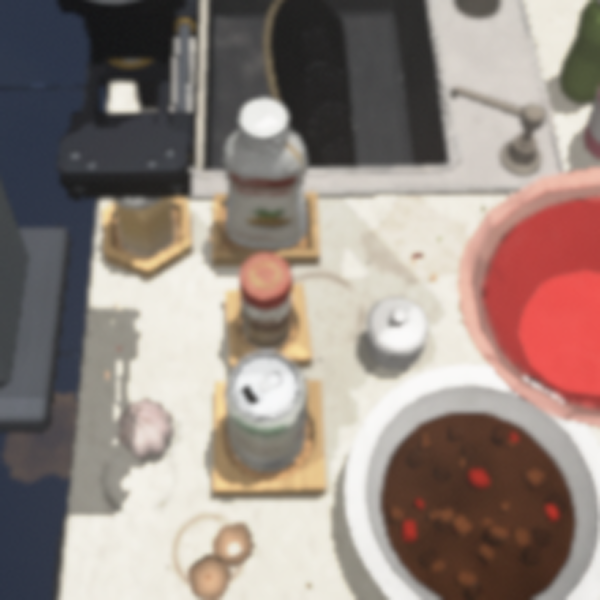

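All four containers stand seated in their own blocks: bottle (265,190), spice jar (267,300), can (265,415) and hex jar (148,230). The garlic and the pot have not moved.

```bash
python3 -c "
from rig import bot
print(bot.hand_in())"
```

```text
the job is handed in; nothing more can be done
None
```

The spice jar, can, six-sided jar and squeeze bottle each stand upright and seated in their matching blocks, placed in the order you named. The garlic and pot were not moved, and the job was handed in at about 37 s.

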